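Spring check of a line-laser tilt mount on the framing bench

TASK

Check the spring of the square line-laser mount: with the fingertips, press down the thumb pad on its free corner until the pointer's tip is level with the cursor on its scale, not past it, and keep it there for about a second. Then ease the corner back up slowly under the fingers, so that it does not snap back, and come away clear. Do not grip or lift anything, and leave the cursor, the round mount and everything else on the bench alone.

Things in the scene. Friction and masses are not known exactly. Their poses are not given: they have to be found in the camera images.
- square_mount: Line-laser tilt mount with square plates of 120 mm, fixed to the bench. Origin: centre of the base's underside, on the bench; z up. Its plates stand as diamonds on its own x and y axes, corners 85 mm from the centre. The upper plate rocks about a hinge line along x, 56 mm above the origin. Its free, spring-backed corner is the +y one, with the thumb pad; a pointer runs on from there along +y.
- laser (a point): Centre of the line-laser tube on the square mount's plate: 24 mm thick, 84 mm long along the mount's x, its top 93 mm above the bench at rest. The plate itself is 8 mm thick, its top 64 mm above the bench at rest.
- scale_top (a point): Middle of the top edge, 78 mm above the bench, of the square mount's upright scale: an aluminium plate, 4 mm thick along the mount's x and 38 mm wide along its y, standing 8 mm beside the pointer on the mount's -x side.
- pad_top (a point): Centre of the top face of the black round thumb pad (22 mm across, 4 mm high) on the free corner of the square mount's plate, 66 mm from the hinge line towards +y of the mount; moves with the plate. 68 mm above the bench at rest. It is pressed straight down.
- pointer_tip (a point): Tip of the square mount's pointer, 130 mm from the hinge line towards +y and 4 mm above the hinge line at rest; moves with the plate, and goes down as the pad is pressed.
- mark (a point): Middle of the nose of the dark steel cursor (8 mm high) on the square mount's scale, beside and beyond the pointer's tip, 33 to 47 mm above the bench: the scale mark. The pointer is at the mark when its tip is at this height. The cursor slides up and down only if it is pushed, and is already set.
- square_mount_plate (a joint): Tilt of the square mount's plate in rad: 0 at rest (level), grows as the pad is pressed; stop at 0.32. Spring 3.5 N m/rad, that is about 53 N per rad at the pad (5 to 12 N at the mark); it returns to 0 by itself. The mark lies at about 0.10 to 0.21.
- round_pad (a point): Thumb pad centre (top face) of the other mount, like the square one but with round plates of 158 mm diameter: to be left alone.
- round_mount_plate (a joint): Tilt of the round mount's plate in rad, 0 at rest: to be left alone.
- at_plug (a point): Bystander: short upright wooden dowel plug, 32 mm across, 45 mm tall. The point is its origin, at its underside.
- at_tape (a point): Bystander: grey tape measure case, 64 x 34 x 62 mm. The point is its origin, at its underside.
- at_hammer (a point): Bystander: hammer lying flat. The point is its origin, at its underside.
- at_screwdriver (a point): Bystander: screwdriver lying flat. The point is its origin, at its underside.
- at_wrench (a point): Bystander: wrench lying flat. The point is its origin, at its underside.
- at_offcut (a point): Bystander: wooden board offcut lying flat, 90 x 140 x 38 mm. The point is its origin, at its underside.
- at_screw_jar (a point): Bystander: clear upright jar with a steel cap, 60 mm across, 85 mm tall. The point is its origin, at its underside.
There are look-alikes about, which are no part of the job. What is shaped like the part that bears round_pad but orange is not meant.

How it is judged:
On the way:
1. The fingers hold the square mount's pointer tip level with the cursor (within 4 mm in height) for 0.5 s (z of pointer_tip in the frame of mark between -0.004 and 0.004 m and contact force between the fingers and square_mount_plate above 1 N), for 0.5 s.
At the end, for the whole second after the job is handed in: The square mount's plate is back at rest (tilt within 0.03 rad of level, still), its cursor is within 3 mm of where it was, the round mount is level (within 0.03 rad), and every bystander is within 20 mm of where it stood (value of joint square_mount_plate between -0.03 and 0.03 rad and velocity of joint square_mount_plate between -0.05 and 0.05 rad/s and distance of mark from where it was at the start of the episode below 0.003 m and value of joint round_mount_plate between -0.03 and 0.03 rad and not (distance of at_plug from where it was at the start of the episode above 0.02 m) and not (distance of at_tape from where it was at the start of the episode above 0.02 m) and not (distance of at_hammer from where it was at the start of the episode above 0.02 m) and not (distance of at_screwdriver from where it was at the start of the episode above 0.02 m) and not (distance of at_wrench from where it was at the start of the episode above 0.02 m) and not (distance of at_offcut from where it was at the start of the episode above 0.02 m) and not (distance of at_screw_jar from where it was at the start of the episode above 0.02 m)); the robot touches nothing.
It fails at once if The pointer is pressed more than 7 mm past the cursor (z of pointer_tip in the frame of mark below -0.007 m).
It fails at once if The plate snaps back up (faster than 2 rad/s, about 0.13 m/s at the pad) (velocity of joint square_mount_plate below -2 rad/s).
It fails at once if The free corner is lifted above its rest (more than 0.05 rad) (value of joint square_mount_plate below -0.05 rad).
It fails at once if The round mount's plate is tilted by more than 0.04 rad (value of joint round_mount_plate above 0.04 rad or value of joint round_mount_plate below -0.04 rad).
It fails at once if A bystander is shifted or lifted by more than 20 mm, or the cursor by more than 3 mm (distance of any of at_plug, at_tape, at_hammer, at_screwdriver, at_wrench, at_offcut, at_screw_jar from where it was at the start of the episode above 0.02 m or distance of mark from where it was at the start of the episode above 0.003 m).
It also fails if it takes over 35 s, if anything falls off the work surface, if the arm or the gripper's body presses on something with over 40 N, if the wrist force passes 120 N, or if a joint passes its speed limit or range.

ROBOT

A 6-joint arm with a two-finger parallel gripper is mounted at the origin on the work surface. World frame = base frame: x ahead of the robot, y to its left, z up, the work surface at z = 0. Lengths are in m, angles in rad, forces in N, time in s.
With the tool pointing down it reaches from about 0.25 to 0.85 m from the base axis. Payload 12.5 kg.
Tool frame: the origin (TCP) lies on the centre line of the jaws, within the pads' length; the fingertips stand 25 mm ahead of it and the grasp point (between the pads) lies 6 mm ahead of it (ctrl.tips_ahead is the distance from the TCP to the fingertips, in m); z points along the fingers, y is the line along which they close (so a half turn about z gives the same grasp; the last joint's range is limited). The gripper opens to 93 mm and grips with 3 to 60 N. Pads are 15 mm wide; open, the fingers measure 128 mm over their backs; the gripper's body (75 mm by 188 mm) begins 65 mm behind the grasp point.
Start: joints at [-1.323, 0.351, 1.652, -0, 1.139, -0.085], TCP at [0.18, -0.52, 0.244] pointing down, gripper open.
Joint ranges: [-2.75, 2.75], [-0.79, 2.1], [0.01, 2.65], [-1.57, 4.71], [0.07, 3.14], [-2.87, 2.87]. Speed limits (rad/s): [2.22, 2.22, 2.79, 3.14, 3.14, 3.14].

INTERFACE

Orientations are given as a unit quaternion [x, y, z, w].
In Python, from bench import status, vision, hand_in, regions_of, ctrl gives the robot as it stands.
- The arm moves only by the tool apply_moves, never from a script. Its argument "deltas" is a list of rows, each an object with "hand": the opening, from 0 (shut) to 1 (fully open); "translation": the shift along the tool's x, y, z in m, a list of three; "rotation": the turn, a rotation vector about the tool's x, y, z in degrees, a list of three. In form: [{"hand": hand, "translation": [tx, ty, tz], "rotation": [ax, ay, az]}, ...]. A call has 1 to 12 rows; each row shifts and turns the commanded pose from where the row before left it, along the tool's axes as they then stand; what a row does not reach is not made up. A row lasts 1/12 s, in which the tool goes at most 41.7 mm and 7.16 degrees, less where a joint would pass 70% of its speed; a pose out of reach is approached as far as the arm can. A call is refused whole if a number of a shift passes 0.0417 or a number of a turn 7.16, either way. A call with a gripper value outside its range is refused whole. The fingers move at their own pace and stop on an object; "newtons" is the grip in N (left out, the last holds). Time passes only in rows, so rows that do not move let the fingers close. It gives the time, the measured TCP pose, the force, the opening and the grip force at its end, in the units of the state.
- status.state(): the state, without advancing time (a new reading comes with each control period).
- vision.camera(name): name is "side" or "top" or "wrist"; returns (picture, depth): 420x560x3 uint8, red, green, blue; 420x560 float32, m along the optical axis (not along the pixel's ray), 0 where there is no reading.
- vision.get_calibration(name): a dict with "intrinsics" (3x3 intrinsics, pixels), "pose" (4x4, takes a point from camera to world coordinates). Camera axes: x right, y down, z forward; pixel columns grow to the right and rows downward; lengths in m; the calibration is good to about 2 mm. A picture is of the moment at which its call begins: read the wrist's pose just before it. get_calibration takes no time and is no camera call; for the wrist camera it gives the pose at the moment of the call.
- hand_in(): hands the job in; it is judged then, once.
Trained networks look in the newest picture that a camera, given by its name, has taken for a name from the list of things; names that differ only in an ending like _2 or _b are one class to them, and where a whole thing is asked for, a point or a joint stands for the part that bears it (a point fixed in the world has none). Each returns a list of dicts, best first, with "conf" (0 to 1); they miss things now and then, are a little off and sometimes report something else, mostly with a low value. They report only what shows in the picture. A call takes as long as a camera call. They do not tell look-alikes from the thing itself.
- regions_of(camera, query): "mask" (420x560 bool, what is visible of it) and "rect" ([left, top, right, bottom] in pixels, round what is visible of it).
The state is a dict: "t": time; "qpos": joint angles; "qvel": joint speeds; "joint_efforts": joint torques, N m; "eef_pos": TCP position; "eef_rot": TCP orientation; "force": force on the tool from outside, world axes, zero at the start; "wrist_torque": the same for the moment, N m; "width": opening from 0.0 (shut) to 1.0 (fully open); "finger_force": force on a finger pad.
Only numpy, scipy, OpenCV 4.12 (cv2) and the standard library are available. Lean on these libraries where they do the work, as an engineer would, in place of code of your own. Each camera call takes 0.05 s, during which the arm holds its last target. There are 200 camera calls.

## Working session

There is one attempt and no reset: what is moved stays moved. The work goes in short steps, Python scripts to look and compute and a tool call to move; the robot and the scene stay as the last step left them, time stands still between calls to the robot, and variables do not carry over. Pictures are saved under pics/ and viewed, at most 10 in all, crops included, and the job is handed in when it is done.

Besides the shell and the picture viewer there is one more tool, called after "Call:" as name(argument=value, ...) on one line, values as JSON. apply_moves: Moves the arm, as the interface text tells. Its arguments: {"type":"object","properties":{"deltas":{"type":"array"},"newtons":{"type":"number"}},"required":["deltas"]}

```bash
mkdir -p pics; cat > h.py <<'E'
import numpy as np, cv2
from bench import status, vision, hand_in, regions_of, ctrl
def world(cam,us,vs,d,cal=None):
    c=cal or vision.get_calibration(cam);K=np.array(c["intrinsics"]);T=np.array(c["pose"])
    us,vs=np.asarray(us,float),np.asarray(vs,float)
    p=np.stack([(us-K[0,2])/K[0,0]*d,(vs-K[1,2])/K[1,1]*d,d],-1)
    return p@T[:3,:3].T+T[:3,3]
def proj(cam,P,cal=None):
    c=cal or vision.get_calibration(cam);K=np.array(c["intrinsics"]);T=np.array(c["pose"])
    q=(np.asarray(P)-T[:3,3])@T[:3,:3]
    q=q@K.T
    return q[...,:2]/q[...,2:]
E
python3 - <<'E'
from h import *
ims=[]
for c in ["top","side"]:
    im,d=vision.camera(c); np.savez(f"{c}.npz",im=im,d=d)
    for q in ["pad_top","laser","scale_top","mark","square_mount","round_pad"]:
        for r in regions_of(c,q)[:3]:
            m=r["mask"]&(d>0); vs,us=np.nonzero(m)
            if len(us)==0: continue
            P=world(c,us,vs,d[vs,us])
            print(c,q,round(r["conf"],2),np.round(r["rect"]),np.round(np.median(P,0),3))
    ims.append(im)
    cv2.imwrite(f"pics/{c}.png",cv2.resize(im[...,::-1],(784,588)))
E
```

```text
top pad_top 0.88 [153. 169. 222. 227.] [0.577 0.174 0.063]
top pad_top 0.73 [ 80. 274. 174. 316.] [0.299 0.391 0.022]
top laser 0.74 [151. 168. 222. 225.] [0.58  0.175 0.063]
top laser 0.64 [196. 126. 233. 134.] [0.782 0.12  0.021]
top scale_top 0.74 [135. 170. 228. 227.] [0.572 0.18  0.063]
top square_mount 0.68 [131. 170. 226. 229.] [0.572 0.18  0.063]
top square_mount 0.25 [153. 169. 224. 229.] [0.577 0.175 0.063]
top round_pad 0.9 [313. 165. 371. 222.] [ 0.579 -0.238  0.063]
top round_pad 0.56 [405. 284. 479. 344.] [ 0.257 -0.516  0.063]
side pad_top 0.57 [189. 238. 262. 301.] [0.575 0.182 0.065]
side laser 0.89 [190. 237. 258. 305.] [0.574 0.183 0.064]
side scale_top 0.57 [187. 238. 264. 340.] [0.564 0.201 0.063]
side scale_top 0.33 [362. 174. 379. 218.] [ 0.343 -0.24   0.006]
side scale_top 0.22 [188. 240. 262. 304.] [0.574 0.183 0.064]
side mark 0.61 [190. 318. 208. 329.] [0.552 0.332 0.042]
side square_mount 0.85 [186. 239. 262. 340.] [0.564 0.202 0.063]
side round_pad 0.78 [398. 130. 415. 159.] [ 0.295 -0.502  0.063]
side round_pad 0.71 [265. 151. 320. 184.] [ 0.577 -0.227  0.064]
```

View pics/top.png

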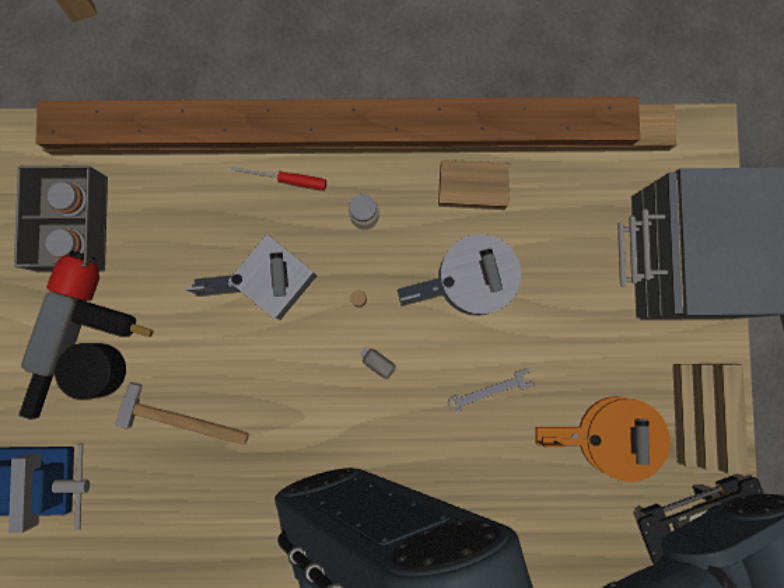

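View pics/side.png

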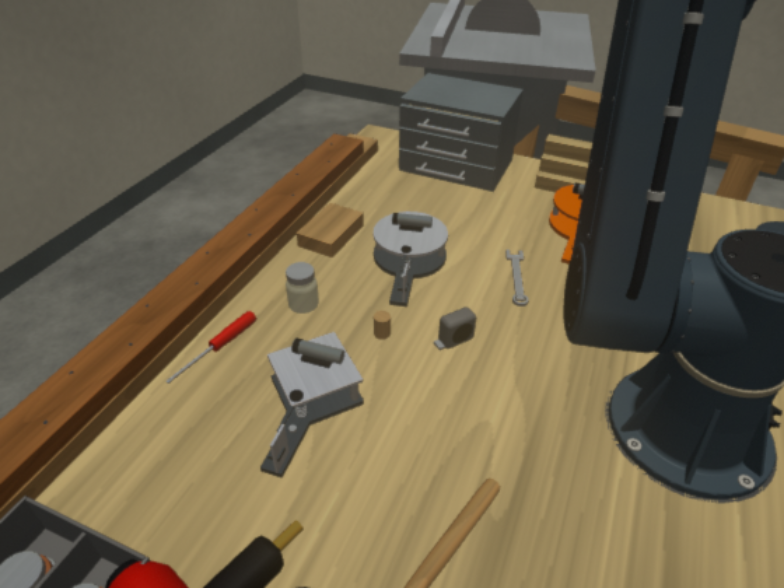

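The diamond-plated grey mount at (275,277) in the top picture, or (313,370) in the side one, is the only square one. The grey round mount (480,275) and its orange look-alike (602,440) don't fit. I'll measure its pad and axis and check an enlarged crop.

```bash
python3 - <<'E'
from h import *
Z=np.load("top.npz");im,d=Z["im"],Z["d"]
vs,us=np.mgrid[160:235,125:235];vs=vs.ravel();us=us.ravel();k=d[vs,us]>0;vs,us=vs[k],us[k]
P=world("top",us,vs,d[vs,us]);g=im[vs,us].astype(int).sum(1)/3
pl=(P[:,2]>.057)&(P[:,2]<.069)&(g>110)
r=cv2.minAreaRect(np.float32(P[pl,:2]*1000)); print("plate",r,cv2.boxPoints(r).round(1).tolist(),np.median(P[pl,2]))
pad=(P[:,2]>.06)&(P[:,2]<.075)&(g<70)
print("pad",pad.sum(),np.median(P[pad],0),us[pad].min(),us[pad].max(),vs[pad].min(),vs[pad].max())
sc=(P[:,2]>.071)&(P[:,2]<.085)&(us<160); print("scale",sc.sum(),np.median(P[sc],0) if sc.any() else 0)
ps=(P[:,2]>.03)&(us<155);print(np.c_[us,vs,(P*1000).round(),g.round()][ps&(us%3==0)].astype(int).tolist()[:60])
a=cv2.resize(im[155:240,120:240,::-1],None,fx=4,fy=4,interpolation=cv2.INTER_CUBIC)
s=np.load("side.npz")["im"][230:345,175:270,::-1]
b=cv2.resize(s,None,fx=3.2,fy=3.2,interpolation=cv2.INTER_CUBIC)
h=max(a.shape[0],b.shape[0]);o=np.zeros((h,a.shape[1]+b.shape[1],3),np.uint8);o[:a.shape[0],:a.shape[1]]=a;o[:b.shape[0],a.shape[1]:]=b
cv2.imwrite("pics/crop.png",o)
print(status.state()["eef_rot"],status.state()["force"],ctrl.tips_ahead)
c=vision.get_calibration("wrist");print(np.round(c["pose"],3),np.round(c["intrinsics"],0))
E
```

```text
plate ((580.0284423828125, 175.0957489013672), (119.81591033935547, 119.77144622802734), 50.42731857299805) [[495.70001220703125, 167.10000610351562], [588.0, 90.80000305175781], [664.4000244140625, 183.10000610351562], [572.0, 259.3999938964844]] 0.06278386998714813
pad 122 [0.57210045 0.23613321 0.06669316] 135 207 187 226
scale 25 [0.55500575 0.32086206 0.07590367]
[[150, 201, 570, 293, 60, 52], [153, 201, 570, 284, 62, 54], [144, 202, 570, 316, 40, 51], [147, 202, 568, 302, 58, 46], [150, 202, 568, 293, 58, 47], [153, 202, 567, 284, 63, 49], [138, 203, 567, 333, 37, 69], [141, 203, 567, 324, 41, 49], [144, 203, 567, 316, 38, 60], [147, 203, 567, 308, 38, 31], [138, 204, 564, 331, 43, 61], [141, 204, 564, 324, 40, 82], [144, 204, 564, 314, 44, 102], [147, 204, 565, 309, 33, 45], [138, 205, 558, 321, 75, 121], [141, 205, 557, 312, 78, 144], [144, 205, 558, 304, 76, 144], [147, 205, 560, 302, 56, 59], [132, 206, 555, 337, 75, 129], [135, 206, 555, 329, 76, 124], [138, 206, 555, 320, 78, 119], [141, 206, 554, 311, 80, 92], [144, 206, 556, 307, 66, 73], [147, 206, 556, 301, 58, 62], [150, 206, 559, 301, 32, 62], [132, 207, 552, 337, 76, 114], [135, 207, 553, 330, 71, 46], [138, 207, 553, 325, 63, 49], [141, 207, 554, 319, 56, 51], [144, 207, 554, 311, 54, 59], [147, 207, 555, 306, 42, 58], [150, 207, 556, 301, 31, 63], [135, 208, 552, 337, 49, 87], [138, 208, 553, 332, 41, 52], [141, 208, 553, 323, 43, 50], [144, 208, 552, 314, 44, 62], [138, 209, 550, 332, 40, 81]]
[ 9.86186071e-01  1.65641277e-01 -2.93778013e-06  1.78175975e-05] [-0.94906299  0.97359916 -0.03999183] 0.025
[[ 0.328 -0.904 -0.276  0.258]
 [-0.945 -0.314 -0.095 -0.493]
 [-0.     0.292 -0.957  0.385]
 [ 0.     0.     0.     1.   ]] [[316.   0. 273.]
 [  0. 316. 210.]
 [  0.   0.   1.]]
```

View pics/crop.png

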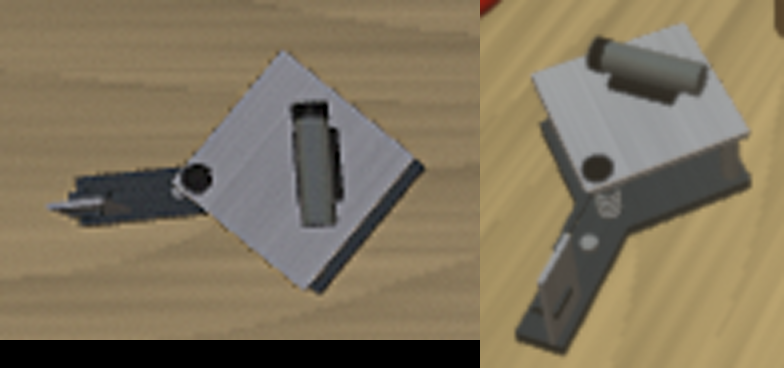

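The crop confirms the grey square diamond plate, with its black pad at (197,180) and the pointer and scale to the left. The pad centre is about (0.574, 0.241) and mount +y is about (-0.095, 0.995). I'll move above it with the fingers shut.

Call:
apply_moves(deltas=[{"hand": 0, "translation": [0.026, -0.0246, 0], "rotation": [0, 0, 0]}, {"hand": 0, "translation": [0.026, -0.0246, 0], "rotation": [0, 0, 0]}, {"hand": 0, "translation": [0.026, -0.0246, 0], "rotation": [0, 0, 0]}, {"hand": 0, "translation": [0.026, -0.0246, 0], "rotation": [0, 0, 0]}, {"hand": 0, "translation": [0.026, -0.0246, 0], "rotation": [0, 0, 0]}, {"hand": 0, "translation": [0.026, -0.0246, 0], "rotation": [0, 0, 0]}, {"hand": 0, "translation": [0.026, -0.0246, 0], "rotation": [0, 0, 0]}, {"hand": 0, "translation": [0.026, -0.0246, 0], "rotation": [0, 0, 0]}, {"hand": 0, "translation": [0.026, -0.0246, 0], "rotation": [0, 0, 0]}, {"hand": 0, "translation": [0.026, -0.0246, 0], "rotation": [0, 0, 0]}, {"hand": 0, "translation": [0.026, -0.0246, 0], "rotation": [0, 0, 0]}, {"hand": 0, "translation": [0.026, -0.0246, 0], "rotation": [0, 0, 0]}])

```text
t: 1.7
eef_pos: [0.3786, -0.1372, 0.2439]
eef_rot: [0.986, 0.166, 0.0, 0.0]
force: [0.0, -0.7, -0.1]
width: 0.187
finger_force: 0.0
```

Call:
apply_moves(deltas=[{"hand": 0, "translation": [0.026, -0.0246, 0], "rotation": [0, 0, 0]}, {"hand": 0, "translation": [0.026, -0.0246, 0], "rotation": [0, 0, 0]}, {"hand": 0, "translation": [0.026, -0.0246, 0], "rotation": [0, 0, 0]}, {"hand": 0, "translation": [0.026, -0.0246, 0], "rotation": [0, 0, 0]}, {"hand": 0, "translation": [0.026, -0.0246, 0], "rotation": [0, 0, 0]}, {"hand": 0, "translation": [0.026, -0.0246, 0], "rotation": [0, 0, 0]}, {"hand": 0, "translation": [0.026, -0.0246, 0], "rotation": [0, 0, 0]}, {"hand": 0, "translation": [0.026, -0.0246, 0], "rotation": [0, 0, 0]}, {"hand": 0, "translation": [0.026, -0.0246, 0], "rotation": [0, 0, 0]}, {"hand": 0, "translation": [0.026, -0.0246, 0], "rotation": [0, 0, 0]}, {"hand": 0, "translation": [0.026, -0.0246, 0], "rotation": [0, 0, 0]}, {"hand": 0, "translation": [0.026, -0.0246, 0], "rotation": [0, 0, 0]}])

```text
t: 2.7
eef_pos: [0.5771, 0.2439, 0.2436]
eef_rot: [0.986, 0.166, 0.0, -0.0]
force: [-0.0, -0.9, 0.6]
width: 0.01
finger_force: 0.0
```

Call:
apply_moves(deltas=[{"hand": 0, "translation": [0, 0, 0], "rotation": [0, 0, -6.95]}, {"hand": 0, "translation": [0, 0, 0], "rotation": [0, 0, -6.95]}, {"hand": 0, "translation": [0, 0, 0], "rotation": [0, 0, -6.95]}, {"hand": 0, "translation": [0, 0, 0], "rotation": [0, 0, -6.95]}, {"hand": 0, "translation": [0, 0, 0], "rotation": [0, 0, -6.95]}, {"hand": 0, "translation": [0, 0, 0], "rotation": [0, 0, -6.95]}, {"hand": 0, "translation": [0, 0, 0], "rotation": [0, 0, -6.95]}, {"hand": 0, "translation": [0, 0, 0], "rotation": [0, 0, -6.95]}, {"hand": 0, "translation": [0, 0, 0], "rotation": [0, 0, -6.95]}, {"hand": 0, "translation": [0, 0, 0], "rotation": [0, 0, -6.95]}, {"hand": 0, "translation": [0, 0, 0], "rotation": [0, 0, -6.95]}, {"hand": 0, "translation": [0, 0, 0], "rotation": [0, 0, 0]}])

```text
t: 3.7
eef_pos: [0.5766, 0.242, 0.2436]
eef_rot: [0.67, 0.742, -0.0, -0.0]
force: [0.4, 0.3, -0.7]
width: 0.005
finger_force: 0.0
```

```bash
cat > w.py <<'E'
import sys
from h import *
n=sys.argv[1]
s=status.state();print({k:np.round(s[k],4).tolist() for k in("t","eef_pos","eef_rot","force","width")})
cal=vision.get_calibration("wrist");im,d=vision.camera("wrist")
np.savez(n+".npz",im=im,d=d,pose=cal["pose"],K=cal["intrinsics"])
cv2.imwrite(f"pics/{n}.png",im[...,::-1])
E
python3 w.py w1
```

```text
{'t': 3.7, 'eef_pos': [0.5766, 0.242, 0.2436], 'eef_rot': [0.6701, 0.7422, -0.0001, -0.0], 'force': [0.359, 0.3439, -0.7244], 'width': 0.0054}
```

View pics/w1.png

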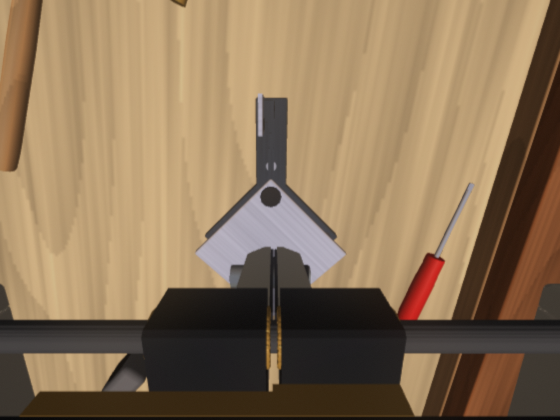

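The wrist view shows the pad at (270,196), the pointer running up from it, and the scale at (261,115). Next I'll get heights in the mount frame.

```bash
cat > m.py <<'E'
import sys
from h import *
Z=np.load(sys.argv[1]+".npz");im,d=Z["im"],Z["d"];cal=dict(pose=Z["pose"],intrinsics=Z["K"])
vs,us=np.mgrid[0:300,150:400];vs=vs.ravel();us=us.ravel();k=d[vs,us]>0;vs,us=vs[k],us[k]
P=world("wrist",us,vs,d[vs,us],cal);g=im[vs,us].astype(int).mean(1)
e=np.array([-.095,.995,0]);x=np.array([.995,.095,0]);q=P-[.580,.175,0]
X,Y,H=q@x*1000,q@e*1000,P[:,2]*1000
pad=(g<60)&(H>62)&(H<73)&(abs(X)<25)&(Y>45)&(Y<90);print("pad X,Y,H",np.median(X[pad]),np.median(Y[pad]),np.median(H[pad]),(us[pad].min(),us[pad].max()),"plateH",np.median(H[(g>110)&(abs(X)<30)&(Y>20)&(Y<50)&(H<72)]))
for y in range(76,176,4):
    print(y,[ (int(np.median(H[b])),int(np.median(g[b]))) if (b:=(abs(Y-y)<2)&(abs(X-xx)<1)).any() else None for xx in range(-16,14,2)])
u0=np.array([240,300]);
cv2.imwrite(f"pics/{sys.argv[1]}c.png",cv2.resize(im[85:210,220:320,::-1],None,fx=4.7,fy=4.7,interpolation=cv2.INTER_CUBIC))
E
python3 m.py w1
```

```text
pad X,Y,H 0.9288182366797919 67.53499922985915 68.14708408832703 (np.int64(261), np.int64(279)) plateH 64.10147510957248
76 [(10, 70), (12, 68), (254, 67), (249, 68), (246, 68), (244, 68), (244, 68), (244, 68), (243, 68), (248, 64), (242, 36), (249, 42), (242, 68), (243, 68), (245, 68)]
80 [(11, 75), (12, 67), (12, 66), (11, 67), (11, 67), (12, 67), (58, 100), (63, 167), (64, 175), (64, 173), (63, 152), (13, 68), (12, 67), (12, 66), (12, 67)]
84 [(10, 84), (12, 68), (12, 67), (12, 66), (11, 67), (12, 66), (12, 66), (61, 86), (62, 119), (62, 112), (61, 71), (13, 68), (11, 66), (12, 65), (12, 68)]
88 [(11, 68), (11, 67), (11, 66), (11, 66), (12, 66), (11, 68), (16, 118), (61, 68), (61, 68), (61, 67), (61, 69), (17, 129), (12, 70), (11, 66), (12, 67)]
92 [(11, 77), (11, 68), (11, 66), (11, 66), (12, 66), (12, 69), (16, 129), (61, 68), (62, 69), (61, 67), (61, 80), (17, 139), (12, 75), (12, 65), (11, 67)]
96 [(11, 77), (12, 67), (12, 65), (12, 66), (12, 66), (12, 66), (12, 66), (61, 91), (61, 69), (61, 68), (38, 94), (11, 70), (12, 66), (12, 66), (12, 67)]
100 [(11, 69), (12, 67), (12, 6
[... 2197 characters left out ...]
74), (43, 68), (43, 68), (43, 68), (42, 69), (42, 65), (12, 66), (12, 68), (12, 68), (12, 68)]
160 [(12, 80), (43, 101), None, (77, 168), (78, 166), (48, 74), (42, 67), (43, 67), (43, 68), (43, 69), (27, 64), (12, 67), (12, 67), (12, 67), (12, 68)]
164 [(12, 78), (10, 103), None, (78, 175), (77, 170), (47, 75), (12, 63), (12, 64), (11, 65), (12, 67), (12, 68), (12, 68), (12, 68), (11, 68), (11, 70)]
168 [(0, 159), None, None, None, (0, 136), (0, 155), (0, 158), (0, 157), (0, 158), (0, 159), (0, 160), (0, 161), (0, 160), (1, 157), (0, 153)]
172 [(0, 166), (0, 165), (0, 163), (0, 163), (0, 162), (0, 162), (0, 161), (0, 159), (0, 160), (0, 162), (0, 163), (0, 164), (0, 162), (0, 160), (0, 158)]
```

View pics/w1c.png

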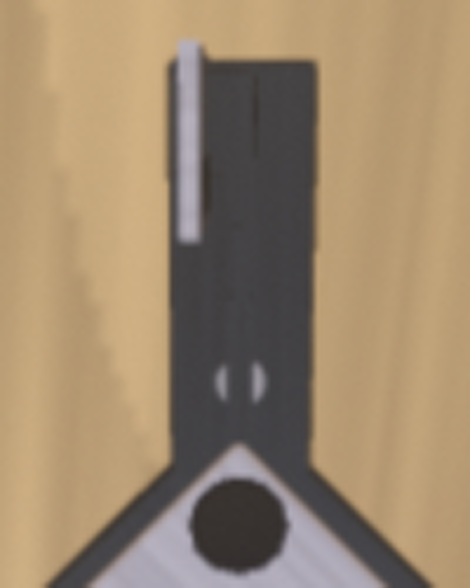

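The pad reads 68.1 mm and the scale top 78 mm, so depth is reliable. The cursor top is about 42.8 mm, which puts the mark at about 38.8 mm. The tip must drop about 21 mm (θ≈0.163), with the pad going down about 10 to 11 mm. I'll descend to just above the pad.

Call:
apply_moves(deltas=[{"hand": 0, "translation": [0, -0.002, 0.016], "rotation": [0, 0, 0]}, {"hand": 0, "translation": [0, 0, 0.016], "rotation": [0, 0, 0]}, {"hand": 0, "translation": [0, 0, 0.016], "rotation": [0, 0, 0]}, {"hand": 0, "translation": [0, 0, 0.016], "rotation": [0, 0, 0]}, {"hand": 0, "translation": [0, 0, 0.016], "rotation": [0, 0, 0]}, {"hand": 0, "translation": [0, 0, 0.016], "rotation": [0, 0, 0]}, {"hand": 0, "translation": [0, 0, 0.016], "rotation": [0, 0, 0]}, {"hand": 0, "translation": [0, 0, 0.016], "rotation": [0, 0, 0]}, {"hand": 0, "translation": [0, 0, 0.012], "rotation": [0, 0, 0]}, {"hand": 0, "translation": [0, 0, 0.006], "rotation": [0, 0, 0]}, {"hand": 0, "translation": [0, 0, 0], "rotation": [0, 0, 0]}, {"hand": 0, "translation": [0, 0, 0], "rotation": [0, 0, 0]}])

```text
t: 4.75
eef_pos: [0.5748, 0.242, 0.098]
eef_rot: [0.673, 0.74, 0.0, 0.0]
force: [0.0, -0.8, 0.2]
width: 0.004
finger_force: 0.0
```

```bash
python3 w.py w2; python3 m.py w2
```

```text
{'t': 4.75, 'eef_pos': [0.5748, 0.242, 0.098], 'eef_rot': [0.6727, 0.7399, 0.0001, 0.0001], 'force': [0.0076, -0.7887, 0.1715], 'width': 0.0037}
pad X,Y,H 1.3668706788707057 75.62221717342217 67.7639040747591 (np.int64(256), np.int64(283)) plateH 64.14390073587236
76 [(11, 76), (12, 68), (104, 68), (99, 68), (95, 68), (94, 68), (95, 67), (95, 67), (97, 65), (97, 28), (99, 32), (94, 66), (94, 67), (94, 67), (96, 67)]
80 [(11, 75), (11, 68), (11, 66), (12, 67), (12, 67), (11, 66), (61, 101), (63, 172), (64, 182), (64, 181), (63, 172), (61, 89), (58, 69), (12, 65), (12, 67)]
84 [(11, 70), (12, 68), (11, 66), (12, 67), (12, 67), (11, 66), (11, 65), (61, 76), (62, 112), (62, 129), (61, 71), (12, 67), (12, 66), (11, 65), (12, 67)]
88 [(11, 67), (12, 69), (12, 67), (11, 67), (12, 67), (11, 67), (16, 107), (61, 67), (61, 68), (61, 65), (61, 67), (16, 146), (12, 68), (11, 65), (12, 67)]
92 [(11, 70), (11, 69), (11, 67), (12, 67), (12, 67), (12, 67), (16, 140), (62, 67), (61, 68), (61, 66), (61, 68), (16, 147), (12, 66), (11, 65), (12, 67)]
96 [(11, 70), (12, 69), (12, 68), (12, 67), (12, 67),
[... 2258 characters left out ...]
), (78, 181), (47, 72), (42, 70), (42, 70), (42, 70), (43, 72), (42, 65), (12, 69), (11, 69), (12, 69), (11, 70)]
160 [(9, 136), None, None, (78, 180), (78, 180), (46, 72), (43, 71), (43, 71), (43, 70), (43, 72), (42, 66), (12, 69), (11, 69), (12, 70), (12, 71)]
164 [(11, 136), None, None, (77, 183), (78, 182), (55, 73), (12, 67), (12, 68), (12, 68), (12, 69), (11, 68), (11, 70), (11, 70), (12, 69), (11, 71)]
168 [None, None, None, (77, 186), (38, 177), (1, 137), (0, 164), (0, 164), (0, 165), (0, 166), (0, 168), (0, 168), (0, 167), (0, 164), (0, 160)]
172 [None, None, None, (0, 157), (0, 170), (0, 169), (0, 168), (0, 167), (0, 168), (0, 169), (0, 170), (0, 171), (0, 170), (0, 168), (0, 164)]
```

View pics/w2.png

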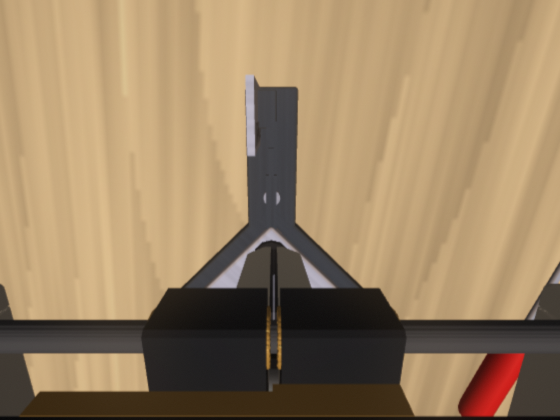

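The fingers are over the pad at (270,245), about 5 mm above it; the pointer, cursor and scale are all in view. I'll cross-check the cursor's height range in the saved side view.

```bash
python3 - <<'E'
from h import *
Z=np.load("side.npz");d=Z["d"];im=Z["im"]
vs,us=np.mgrid[290:345,180:225];vs=vs.ravel();us=us.ravel()
P=world("side",us,vs,d[vs,us]);q=P-[.580,.175,0]
X=q@[.995,.095,0]*1000;Y=q@[-.095,.995,0]*1000;H=P[:,2]*1000;g=im[vs,us].mean(1)
b=(Y>128)&(Y<175)&(X>-20)&(X<12)&(H>22)&(H<74)
o=np.c_[us,vs,X,Y,H,g][b].astype(int);print(o[np.lexsort((o[:,0],o[:,1]))].tolist())
E
cat > p.py <<'E'
import sys
from h import *
s=status.state();print("t",round(s["t"],2),np.round(s["eef_pos"],4),np.round(s["force"],1))
cal=vision.get_calibration("wrist");im,d=vision.camera("wrist")
vs,us=np.mgrid[40:260,230:310];vs=vs.ravel();us=us.ravel();k=d[vs,us]>0;vs,us=vs[k],us[k]
P=world("wrist",us,vs,d[vs,us],cal);q=P-[.580,.175,0]
X=q@[.995,.095,0]*1000;Y=q@[-.095,.995,0]*1000;H=P[:,2]*1000
b=(X>-1)&(X<4)&(Y>95)&(Y<131)&(H>25)
f=np.polyfit(Y[b],H[b],1);r=H[b]-np.polyval(f,Y[b]);k=abs(r)<3;f=np.polyfit(Y[b][k],H[b][k],1)
c=(X>-4)&(X<2)&(Y>142)&(Y<158)&(H>25)
print("n",k.sum(),"slope",f[0],"tip top",np.polyval(f,131),"cursor top",np.median(H[c]),"scale",np.median(H[H>70]) if (H>70).any() else None)
E
python3 p.py
```

```text
[[203, 305, -10, 130, 71, 73], [198, 306, 2, 128, 60, 100], [199, 306, 0, 129, 62, 125], [203, 306, -10, 131, 69, 72], [198, 307, 0, 132, 62, 101], [202, 307, -10, 135, 71, 77], [203, 307, -11, 133, 68, 72], [201, 308, -10, 139, 73, 81], [202, 308, -11, 136, 70, 75], [203, 308, -10, 131, 62, 73], [201, 309, -10, 139, 69, 75], [202, 309, -11, 136, 66, 74], [203, 309, -11, 133, 62, 73], [200, 310, -10, 144, 72, 80], [201, 310, -11, 141, 69, 75], [202, 310, -10, 137, 63, 74], [203, 310, -10, 133, 59, 73], [204, 310, -10, 130, 55, 69], [200, 311, -10, 144, 69, 75], [201, 311, -11, 141, 66, 75], [202, 311, -10, 137, 60, 74], [203, 311, -11, 134, 57, 73], [204, 311, -11, 132, 54, 71], [199, 312, -11, 148, 72, 77], [200, 312, -10, 144, 67, 75], [201, 312, -11, 142, 64, 75], [202, 312, -11, 139, 60, 74], [203, 312, -11, 135, 54, 74], [204, 312, -10, 131, 49, 72], [199, 313, -10, 148, 69, 75], [200, 313, -11, 146, 66, 75], [201, 313, -11, 143, 62, 75], [202, 313, -11, 139, 57, 74], [203, 313, -11, 136, 52, 74], [204, 313, -11, 133, 49, 73], [198, 314, -11, 153, 71, 77], [199, 314, -11, 150, 6
[... 4879 characters left out ...]
 26, 71], [201, 329, -12, 154, 23, 74], [195, 330, -6, 167, 35, 75], [196, 330, -9, 168, 38, 78], [197, 330, -10, 166, 35, 73], [198, 330, -10, 163, 31, 71], [199, 330, -10, 159, 26, 71], [196, 331, -9, 167, 33, 79], [197, 331, -11, 167, 33, 75], [198, 331, -11, 165, 30, 73], [199, 331, -11, 161, 24, 72], [196, 332, -7, 166, 27, 79], [197, 332, -10, 167, 30, 76], [198, 332, -11, 165, 28, 74], [196, 333, -8, 167, 26, 78], [197, 333, -11, 168, 28, 76], [198, 333, -11, 165, 24, 73], [196, 334, -7, 168, 22, 76], [197, 334, -9, 167, 23, 78]]
t 4.8 [0.575  0.242  0.0984] [0.9 0.1 0.8]
n 470 slope -0.0024263750061551156 tip top 61.560926483106336 cursor top 42.99632062457237 scale 78.45155262192696
```

The cursor spans 35 to 43 mm, so the mark is about 39 mm and the target "tip top" reading is about 40.5 mm (61.6 at rest). First partial press.

Call:
apply_moves(deltas=[{"hand": 0, "translation": [0, 0, 0.0015], "rotation": [0, 0, 0]}, {"hand": 0, "translation": [0, 0, 0.0015], "rotation": [0, 0, 0]}, {"hand": 0, "translation": [0, 0, 0.0015], "rotation": [0, 0, 0]}, {"hand": 0, "translation": [0, 0, 0.001], "rotation": [0, 0, 0]}, {"hand": 0, "translation": [0, 0, 0.001], "rotation": [0, 0, 0]}, {"hand": 0, "translation": [0, 0, 0.001], "rotation": [0, 0, 0]}, {"hand": 0, "translation": [0, 0, 0.001], "rotation": [0, 0, 0]}, {"hand": 0, "translation": [0, 0, 0.001], "rotation": [0, 0, 0]}, {"hand": 0, "translation": [0, 0, 0.001], "rotation": [0, 0, 0]}, {"hand": 0, "translation": [0, 0, 0.001], "rotation": [0, 0, 0]}, {"hand": 0, "translation": [0, 0, 0], "rotation": [0, 0, 0]}, {"hand": 0, "translation": [0, 0, 0], "rotation": [0, 0, 0]}])

```text
t: 5.85
eef_pos: [0.5747, 0.2425, 0.0866]
eef_rot: [0.672, 0.74, 0.001, -0.0]
force: [-1.4, 4.9, 7.5]
width: 0.006
finger_force: 3.7
```

```bash
python3 p.py
```

```text
t 5.85 [0.5747 0.2425 0.0866] [-1.4  4.9  7.5]
n 417 slope -0.1161997790274653 tip top 47.09938962817891 cursor top 43.07604207889062 scale 77.66870076290755
```

Call:
apply_moves(deltas=[{"hand": 0, "translation": [0, 0, 0.001], "rotation": [0, 0, 0]}, {"hand": 0, "translation": [0, 0, 0.001], "rotation": [0, 0, 0]}, {"hand": 0, "translation": [0, 0, 0.0006], "rotation": [0, 0, 0]}, {"hand": 0, "translation": [0, 0, 0], "rotation": [0, 0, 0]}, {"hand": 0, "translation": [0, 0, 0], "rotation": [0, 0, 0]}])

```text
t: 6.32
eef_pos: [0.5747, 0.2426, 0.0843]
eef_rot: [0.672, 0.74, 0.001, -0.0]
force: [-3.7, 5.2, 8.6]
width: 0.004
finger_force: 4.8
```

```bash
python3 p.py; python3 w.py w3
```

```text
t 6.32 [0.5747 0.2426 0.0843] [-3.7  5.2  8.6]
n 410 slope -0.14943779335615176 tip top 42.196190966068 cursor top 43.07034998781725 scale 77.72837334137049
{'t': 6.3667, 'eef_pos': [0.5747, 0.2426, 0.0843], 'eef_rot': [0.6723, 0.7403, 0.0007, -0.0001], 'force': [-3.1204, 4.8078, 9.9198], 'width': 0.007}
```

View pics/w3.png

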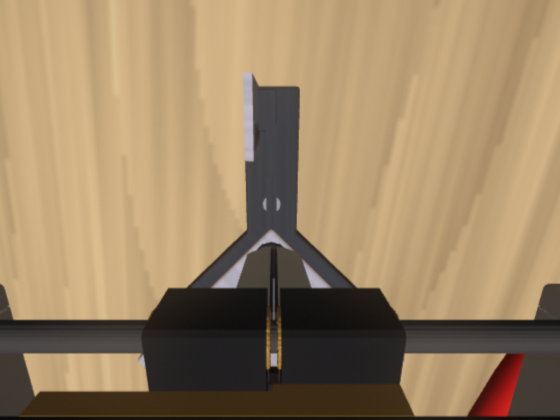

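The picture shows the fingers still centred on the pad (270,245), with nothing else touched. The tip is about 1.6 mm short, so I'll press 0.7 mm more and hold.

Call:
apply_moves(deltas=[{"hand": 0, "translation": [0, 0, 0.0007], "rotation": [0, 0, 0]}, {"hand": 0, "translation": [0, 0, 0], "rotation": [0, 0, 0]}, {"hand": 0, "translation": [0, 0, 0], "rotation": [0, 0, 0]}, {"hand": 0, "translation": [0, 0, 0], "rotation": [0, 0, 0]}])

```text
t: 6.75
eef_pos: [0.5747, 0.2426, 0.0837]
eef_rot: [0.672, 0.74, 0.001, -0.0]
force: [-3.0, 4.7, 9.6]
width: 0.007
finger_force: 5.1
```

```bash
python3 p.py
```

```text
t 6.75 [0.5747 0.2426 0.0837] [-3.   4.7  9.6]
n 402 slope -0.16238485941941597 tip top 40.80283059192854 cursor top 43.119475712155065 scale 77.77623077256514
```

The tip reads 40.8 against a target of about 40.6, so it is level. Now hold for a second, then ease up slowly.

Call:
apply_moves(deltas=[{"hand": 0, "translation": [0, 0, 0], "rotation": [0, 0, 0]}, {"hand": 0, "translation": [0, 0, 0], "rotation": [0, 0, 0]}, {"hand": 0, "translation": [0, 0, 0], "rotation": [0, 0, 0]}, {"hand": 0, "translation": [0, 0, 0], "rotation": [0, 0, 0]}, {"hand": 0, "translation": [0, 0, 0], "rotation": [0, 0, 0]}, {"hand": 0, "translation": [0, 0, 0], "rotation": [0, 0, 0]}, {"hand": 0, "translation": [0, 0, 0], "rotation": [0, 0, 0]}, {"hand": 0, "translation": [0, 0, 0], "rotation": [0, 0, 0]}, {"hand": 0, "translation": [0, 0, 0], "rotation": [0, 0, 0]}, {"hand": 0, "translation": [0, 0, 0], "rotation": [0, 0, 0]}, {"hand": 0, "translation": [0, 0, 0], "rotation": [0, 0, 0]}, {"hand": 0, "translation": [0, 0, 0], "rotation": [0, 0, 0]}])

```text
t: 7.8
eef_pos: [0.5747, 0.2426, 0.0837]
eef_rot: [0.672, 0.74, 0.001, -0.0]
force: [-3.4, 4.6, 9.5]
width: 0.002
finger_force: 5.1
```

Call:
apply_moves(deltas=[{"hand": 0, "translation": [0, 0, -0.001], "rotation": [0, 0, 0]}, {"hand": 0, "translation": [0, 0, -0.001], "rotation": [0, 0, 0]}, {"hand": 0, "translation": [0, 0, -0.001], "rotation": [0, 0, 0]}, {"hand": 0, "translation": [0, 0, -0.001], "rotation": [0, 0, 0]}, {"hand": 0, "translation": [0, 0, -0.001], "rotation": [0, 0, 0]}, {"hand": 0, "translation": [0, 0, -0.001], "rotation": [0, 0, 0]}, {"hand": 0, "translation": [0, 0, -0.001], "rotation": [0, 0, 0]}, {"hand": 0, "translation": [0, 0, -0.001], "rotation": [0, 0, 0]}, {"hand": 0, "translation": [0, 0, -0.001], "rotation": [0, 0, 0]}, {"hand": 0, "translation": [0, 0, -0.001], "rotation": [0, 0, 0]}, {"hand": 0, "translation": [0, 0, -0.001], "rotation": [0, 0, 0]}, {"hand": 0, "translation": [0, 0, -0.001], "rotation": [0, 0, 0]}])

```text
t: 8.8
eef_pos: [0.5743, 0.2416, 0.0946]
eef_rot: [0.672, 0.74, -0.0, -0.0]
force: [0.8, -0.6, 0.2]
width: 0.003
finger_force: 0.0
```

Call:
apply_moves(deltas=[{"hand": 0, "translation": [0, 0, -0.002], "rotation": [0, 0, 0]}, {"hand": 0, "translation": [0, 0, -0.004], "rotation": [0, 0, 0]}, {"hand": 0, "translation": [0, 0, -0.01], "rotation": [0, 0, 0]}, {"hand": 0, "translation": [0, 0, -0.015], "rotation": [0, 0, 0]}, {"hand": 0, "translation": [0, 0, -0.015], "rotation": [0, 0, 0]}, {"hand": 0, "translation": [0, 0, -0.015], "rotation": [0, 0, 0]}, {"hand": 0, "translation": [0, 0, -0.015], "rotation": [0, 0, 0]}, {"hand": 0, "translation": [0, 0, -0.015], "rotation": [0, 0, 0]}, {"hand": 0, "translation": [0, 0, -0.01], "rotation": [0, 0, 0]}, {"hand": 0, "translation": [0, 0, 0], "rotation": [0, 0, 0]}, {"hand": 0, "translation": [0, 0, 0], "rotation": [0, 0, 0]}, {"hand": 0, "translation": [0, 0, 0], "rotation": [0, 0, 0]}])

```text
t: 9.8
eef_pos: [0.5742, 0.2417, 0.1951]
eef_rot: [0.672, 0.74, -0.001, -0.0]
force: [-0.5, -0.5, 0.1]
width: 0.004
finger_force: 0.0
```

```bash
python3 p.py
```

```text
t 9.8 [0.5742 0.2417 0.1951] [-0.5 -0.5  0.1]
n 186 slope -0.007177211931465696 tip top 61.50799146648259 cursor top 43.098290253157174 scale 176.6223005133961
```

The plate is level again, the cursor hasn't moved, and the fingers are clear.

```bash
python3 -c "from bench import hand_in; print(hand_in())"
```

```text
the job is handed in; nothing more can be done
None
```

I handed the job in: the square mount's pointer was held level with the cursor for just over a second (within about 0.5 mm by the wrist camera), eased back up to level, and the fingers came away clear with the cursor unmoved.

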